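Set a ratcheted recipe stand down to its lowest notch

TASK

The recipe stand is too steep to read from. Flip its pawl back out of the teeth so that the book rest is free, lower the rest gently to the lowest notch, and flip the pawl in again so that it lies in that lowest notch and holds the rest there. Do not disturb the jar, the mug or the tin standing round it.

Things in the scene. Friction and masses are not known exactly. Their poses are not given: they have to be found in the camera images.
- stand: The recipe stand: a low beech base frame 205 mm deep (x), 150 mm wide and 23 mm high, fixed where it stands, carrying a tilting book rest. Origin: centre of its underside, on the worktop. x points to the back of the stand, away from the reader, y to the reader's left, z up.
- rest_hinge (a point): Middle of the rest's hinge line, which runs along the stand's y at x = -90 mm, z = 55 mm in the stand's frame. The hinge is stiff: the bare rest stays at any angle where it is left; on the upper half of the board it takes about 1 to 5 N to lower it and 4 to 12 N to raise it.
- rest (a joint): Tilt of the book rest. 0 rad = held in the lowest notch, the board 36 degrees above level; grows as the rest is raised (board's angle = 36 degrees + value). Notches hold it at 0, 0.157, 0.314 and 0.471. Raising clicks the pawl over the teeth; it goes down past a notch only with the pawl out. Travel -0.105 to 0.576: at its lower end it is below the lowest notch, where the pawl cannot hold it.
- rest_top (a point): Middle of the board's upper edge, in mid thickness. The board is beech, 230 mm wide (y -115 to 115), 12 mm thick, reaches 217 mm up from the hinge line and leans back; its front lies 17 mm in front of the plane through the hinge line. Hand slot 85 x 20 mm, centred 31 mm below this edge; at its foot a ledge stands 44 mm forward.
- pawl_pivot (a point): On the pawl's pivot line (along the stand's y at x = 47 mm, z = 40 mm), here at y = -118 mm. On the reader's right the pawl meets a grey metal toothed quadrant at y = -81 to -89 mm, radius 120 mm about the hinge line, fixed to the back of the board.
- pawl (a joint): The pawl, a bare steel hook. 0 rad = nose home in a notch; up to 0.12 = nose in a notch, on the slope of the tooth; 0.13 = nose on a tooth tip or on the plain rim past the lowest notch, holding nothing. Grows as its bar is flipped to the stand's back (+x). Weighted: the bar is upright at 0.38 and falls over by itself to either side: in on the teeth, or out on its stop at 1.13.
- pawl_bar (a point): On the axis of the pawl's thumb bar: round, 18 mm thick, along the stand's y, clear from y = -97 to -128 mm (this point y = -118), 65 mm from the pivot; at 0 rad it is 24 mm in front of it and 60 mm above. Under 1 N flips it. The leaning board stands over it: reach in from the stand's right side (-y) with the tool tilted 35 to 45 degrees, pointing down and towards +y.
- honey_jar: A jar with a red lid, 61 mm across and 86 mm high; origin at the centre of its foot. To be left alone.
- mug_white: A cream mug, 83 mm across, 115 mm with its handle, 93 mm high; origin at its foot. To be left alone.
- sugar_tin: A green tin with a wooden lid, 102 mm across and 135 mm high; origin at the centre of its foot. To be left alone.

How it is judged:
On the way, in this order (a step that is already met when the one before it is completed fails the run):
1. the pawl is flipped out of the teeth while the rest is still up (value of joint pawl above 0.9 rad and value of joint rest above 0.25 rad), for 0.2 s.
2. the rest is lowered to the reach of its lowest notch with the pawl out (value of joint pawl above 0.9 rad and value of joint rest below 0.105 rad), for 0.2 s.
At the end, for the whole second after the job is handed in: the pawl's nose lies in the lowest notch (pawl below 0.12 rad) and the rest is at rest there, no more than 0.105 rad above and 0.03 rad below the angle at which that notch holds it (value of joint rest between -0.03 and 0.105 rad and value of joint pawl below 0.12 rad and velocity of joint rest between -0.05 and 0.05 rad/s); the robot touches nothing.
It fails at once if the jar, the mug or the tin is shifted by more than 30 mm (distance of any of honey_jar, mug_white, sugar_tin from where it was at the start of the episode above 0.03 m).
It fails at once if the rest is dropped or slammed down (faster than 2.5 rad/s) (velocity of joint rest below -2.5 rad/s).
It also fails if it takes over 61 s, if anything falls off the work surface, if the arm or the gripper's body presses on something with over 40 N, if the wrist force passes 120 N, or if a joint passes its speed limit or range.

ROBOT

A 6-joint arm with a two-finger parallel gripper is mounted at the origin on a cart in front of the work surface, level with it; the furniture and walls round the work are solid. World frame = base frame: x ahead of the robot, y to its left, z up, the work surface at z = 0. Lengths are in m, angles in rad, forces in N, time in s.
With the tool pointing down it reaches from about 0.4 to 0.825 m from the base axis. Payload 7 kg.
Tool frame: the origin (TCP) lies at the very end of the fingers, on their centre line; the grasp point (between the pads) lies 19 mm behind it; z points along the fingers, x is the direction in which the jaws open and shut, and the axes are right-handed (so a half turn about z gives the same grasp; the last joint's range is limited). The gripper opens to 88 mm and grips with 3 to 60 N. Pads are 19 mm wide; open, the fingers measure 130 mm over their backs; the gripper's body (78 mm by 193 mm) begins 47 mm behind the grasp point.
Start: joints at [1.46, 0.359, 0.012, 0, -1.224, -0.288], TCP at [0.262, 0.622, 0.227] pointing down, gripper open.
Joint ranges: [-3.07, 3.07], [-1.43, 2.12], [-1.02, 1.25], [-3.03, 1.67], [-3.05, -0], [-3.03, 3.03]. Speed limits (rad/s): [2.39, 2.39, 3.01, 3.14, 3.14, 3.14].

INTERFACE

Orientations are given as [roll, pitch, yaw] about the fixed x, y, z axes, in that order (R = Rz(yaw) Ry(pitch) Rx(roll)).
In Python, from station import telemetry, grab_frame, arm, regions_of, pinpoint gives the robot as it stands. The module is installed in compiled form; this text tells all that it offers.
- The arm moves only by the shell command python3 -m inch 'ROWS' [FORCE]. ROWS is text: rows parted by semicolons, each of 7 numbers parted by spaces: the opening, from 0 (shut) to 1 (fully open), then the shift along the world's x, y, z in cm, then the turn, a rotation vector about the world's x, y, z in degrees. A call has 1 to 12 rows; each row is the pose to reach, as a shift and turn from the pose measured when the call began; what a row does not reach only later rows make up. A row lasts 1/8 s, in which the tool goes at most 62.5 mm and 10.7 degrees, less where a joint would pass 70% of its speed; a pose out of reach is approached as far as the arm can. A call with a gripper value outside its range is refused whole. The fingers move at their own pace and stop on an object; FORCE is the grip in N (left out, the last holds). Time passes only in rows, so rows that repeat a pose let the fingers close. It gives the time, the measured TCP pose, the force and the opening at its end, in the units of the state.
- telemetry.get_state(): the state, without advancing time (a new reading comes with each control period).
- grab_frame(name): name is "scene" or "top" or "wrist"; returns a dict with "pixels" (400x640x3 uint8, red, green, blue), "fx", "fy", "cx", "cy" (pixels), "R" (3x3) and "t" (3): a world point X has camera coordinates R X + t. Camera axes: x right, y down, z forward; pixel columns grow to the right and rows downward; lengths in m; the calibration is good to about 2 mm. A picture is of the moment at which its call begins. There is no depth.
- arm.job_done(): hands the job in, once; it reports no verdict.
Trained networks look in the newest picture that a camera, given by its name, has taken for a name from the list of things; names that differ only in an ending like _2 or _b are one class to them, and where a whole thing is asked for, a point or a joint stands for the part that bears it (a point fixed in the world has none). Each returns a list of dicts, best first, with "p" (0 to 1); they miss things now and then, are a little off and sometimes report something else, mostly with a low value. They report only what shows in the picture. A call takes as long as a camera call.
- regions_of(camera, name): "pixels" (400x640 bool, what is visible of it) and "bbox" ([left, top, right, bottom] in pixels, round what is visible of it).
- pinpoint(camera, name): "location" ([column, row] in pixels: a listed point, or the origin of a listed thing).
The state is a dict: "t": time; "q": joint angles; "qd": joint speeds; "joint_efforts": joint torques, N m; "eef_pos": TCP position; "ee_rot": TCP orientation; "force": force on the tool from outside, world axes, zero at the start; "moment": the same for the moment, N m; "width": finger opening in m.
Only numpy, scipy, OpenCV 4.12 (cv2) and the standard library are available. Lean on these libraries where they do the work, as an engineer would, in place of code of your own. Each camera call takes 0.05 s, during which the arm holds its last target. There are 200 camera calls.

## Working session

There is one attempt and no reset: what is moved stays moved. The work goes in short steps, Python scripts to look and compute and a shell command to move; the robot and the scene stay as the last step left them, time stands still between calls to the robot, and variables do not carry over. Pictures are saved under pics/ and viewed, about 8 in all and at most 12, crops included, and the job is handed in when it is done.

```bash
mkdir -p pics
cat > h.py <<'E'
import numpy as np, cv2
from station import telemetry, grab_frame, arm, regions_of, pinpoint
def proj(f,X):
    c=f["R"]@np.asarray(X,float)+f["t"]; return np.array([f["fx"]*c[0]/c[2]+f["cx"],f["fy"]*c[1]/c[2]+f["cy"]])
def tri(obs):
    A=[]
    for f,p in obs:
        P=np.c_[f["R"],np.reshape(f["t"],3)]; u=(p[0]-f["cx"])/f["fx"]; v=(p[1]-f["cy"])/f["fy"]
        A+= [u*P[2]-P[0], v*P[2]-P[1]]
    A=np.array(A); return np.linalg.lstsq(A[:,:3],-A[:,3],rcond=None)[0]
E
python3 - <<'E'
from h import *
s=telemetry.get_state(); print({k:np.round(v,3) for k,v in s.items()})
F={}
for c in ["scene","top","wrist"]:
    f=grab_frame(c);F[c]=f
    cv2.imwrite(f"pics/{c}0.png",f["pixels"][:,:,::-1])
    print(c,np.round(-f["R"].T@f["t"],3))
L={}
for n in ["stand","rest_hinge","rest_top","pawl_pivot","pawl_bar","honey_jar","mug_white","sugar_tin"]:
    o=[]
    for c in F:
        r=pinpoint(c,n)
        if r: print(n,c,np.round(r[0]["location"],1),round(r[0]["p"],2))
        if r and r[0]["p"]>.3: o.append((F[c],r[0]["location"]))
    if len(o)>1:
        X=tri(o); print("   ",np.round(X,4),[np.round(proj(f,X)-p,1) for f,p in o])
a=np.hstack([F["scene"]["pixels"]]);
E
```

```text
{'t': np.float64(0.0), 'q': array([ 1.46 ,  0.359,  0.011, -0.   , -1.224, -0.288]), 'qd': array([ 0.001,  0.001,  0.   , -0.002, -0.001, -0.   ]), 'joint_efforts': array([ 1.0000e-03, -5.8271e+01,  2.9306e+01,  6.9980e+00,  7.0000e-03,
       -0.0000e+00]), 'eef_pos': array([0.262, 0.622, 0.226]), 'ee_rot': array([-3.141e+00, -2.000e-03, -1.970e+00]), 'force': array([-0.199, -0.531,  0.11 ]), 'moment': array([ 0.02 , -0.027, -0.012]), 'width': np.float64(0.088)}
scene [-0.019 -0.554  1.172]
top [0.382 0.088 1.226]
wrist [0.336 0.59  0.383]
stand scene [309.1 232.1] 0.73
stand top [321.1 196.4] 0.2
rest_hinge scene [279.1 214.5] 0.74
rest_hinge top [301.  226.1] 0.71
    [0.5199 0.145  0.0757] [array([-0.4,  0.1]), array([ 0.2, -0.4])]
rest_top scene [301.6 174.7] 0.89
rest_top top [322.8 197.4] 0.77
    [0.5638 0.0852 0.2627] [array([ 0.7, -0.2]), array([-0.4,  0.7])]
pawl_pivot scene [315.2 260.9] 0.56
pawl_pivot top [361.8 238.5] 0.6
    [ 0.4907 -0.0323  0.0496] [array([-2.4,  0.5]), array([ 1.3, -2. ])]
pawl_bar scene [307.  251.3] 0.65
pawl_bar top [357.2 237.8] 0.56
    [ 0.485  -0.0128  0.0847] [array([-0.5,  0.1]), array([ 0.3, -0.4])]
honey_jar scene [413.8 282.9] 0.89
honey_jar top [437.6 182.3] 0.77
    [ 0.6572 -0.2648  0.0213] [array([-0.4,  0.2]), array([ 0.2, -0.4])]
mug_white scene [229.4 183.2] 0.85
mug_white top [216.9 229.4] 0.83
    [0.5184 0.3991 0.0147] [array([-0.3,  0. ]), array([ 0.2, -0.3])]
sugar_tin scene [267.3 164.9] 0.59
sugar_tin top [223.5 177.7] 0.63
    [ 0.6788  0.3909 -0.0039] [array([ 0.5, -0.1]), array([-0.3,  0.5])]
```

Run:
```python
import cv2
a=cv2.imread("pics/scene0.png")[130:330,200:440]; b=cv2.imread("pics/top0.png")[130:290,200:460]
cv2.imwrite("pics/s1.png",cv2.resize(a,None,fx=3,fy=3)[:600,:800]); cv2.imwrite("pics/t1.png",cv2.resize(b,None,fx=3,fy=3)[:600,:800])
```

```text
(no output)
```

View pics/s1.png

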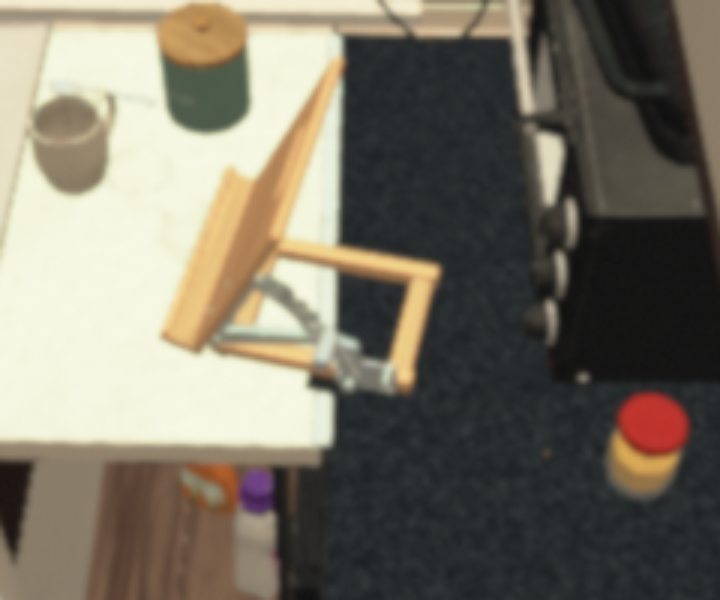

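View pics/t1.png

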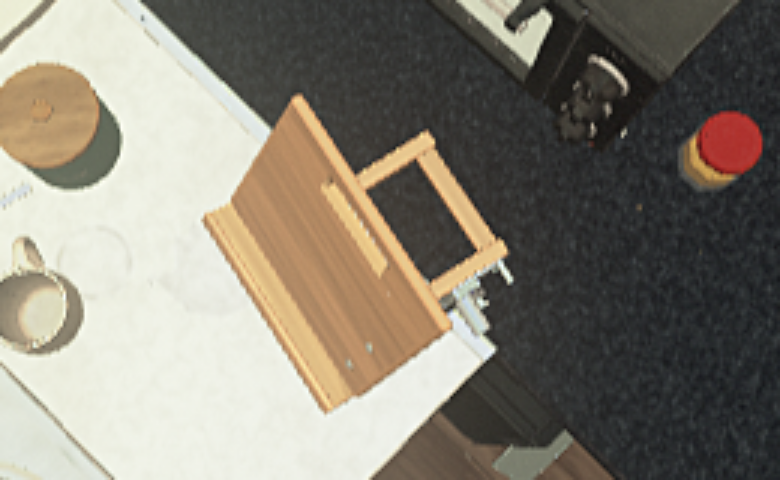

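Scene view: the stand (base at about 310,230) opens to the upper right, the pawl bar is near (307,251) and the grey quadrant is visible. Jar, mug and tin are well clear. Next I fit the stand's pose with the model constrained.

```bash
cat >> h.py <<'E'
from scipy.optimize import least_squares
def pts(p):
    x,y,yaw,r,w=p
    a=np.radians(36)+r
    # mid thickness 11mm in front of plane through hinge
    top=np.array([-.09+.217*np.cos(a)-.011*np.sin(a),0,.055+.217*np.sin(a)+.011*np.cos(a)])
    b=np.arctan2(-.024,.060)+w
    bar=np.array([.047+.065*np.sin(b),-.118,.040+.065*np.cos(b)])
    R=np.array([[np.cos(yaw),-np.sin(yaw),0],[np.sin(yaw),np.cos(yaw),0],[0,0,1]])
    P={"stand":[0,0,0],"rest_hinge":[-.09,0,.055],"rest_top":top,"pawl_pivot":[.047,-.118,.04],"pawl_bar":bar}
    return {k:R@np.array(v)+[x,y,0] for k,v in P.items()}
def obs(cams=("scene","top"),names=("stand","rest_hinge","rest_top","pawl_pivot","pawl_bar"),pm=.15):
    o=[]
    for c in cams:
        f=grab_frame(c); cv2.imwrite(f"pics/last_{c}.png",f["pixels"][:,:,::-1])
        for n in names:
            r=pinpoint(c,n)
            if r and r[0]["p"]>pm: o.append((c,n,f,np.array(r[0]["location"]),r[0]["p"]))
    return o
def fit(o,p0,free=(0,1,2,3,4)):
    p0=np.array(p0,float);free=list(free)
    def full(q): p=p0.copy();p[free]=q;return p
    def res(q):
        P=pts(full(q)); return np.concatenate([(proj(f,P[n])-l)*pp for c,n,f,l,pp in o])
    s=least_squares(res,p0[free],loss="soft_l1"); p=full(s.x); P=pts(p)
    for c,n,f,l,pp in o: print(c,n,round(pp,2),np.round(proj(f,P[n])-l,1))
    print("fit",np.round(p,3)); print({k:np.round(v,3) for k,v in P.items()})
    return p
E
python3 - <<'E'
from h import *
o=obs(); p=fit(o,[.55,.07,-.95,.4,0]); p=fit(o,p*[1,1,1,1,0],(0,1,2,3))
E
```

```text
scene stand 0.92 [-1.2  0.4]
scene rest_hinge 0.78 [-0.1  1. ]
scene rest_top 0.76 [ 1.9 -0.1]
scene pawl_pivot 0.92 [-1.4  1.8]
scene pawl_bar 0.7 [-0.2 11.6]
top stand 0.59 [-32.2 -24.7]
top rest_hinge 0.8 [ 0.2 -1.7]
top rest_top 0.71 [-0.9  1.2]
top pawl_pivot 0.78 [ 0.9 -1.8]
top pawl_bar 0.6 [-1.  -4.2]
fit [ 0.574  0.076 -0.974  0.515  0.119]
{'stand': array([0.574, 0.076, 0.   ]), 'rest_hinge': array([0.523, 0.15 , 0.055]), 'rest_top': array([0.568, 0.084, 0.257]), 'pawl_pivot': array([ 0.503, -0.03 ,  0.04 ]), 'pawl_bar': array([ 0.493, -0.016,  0.103])}
scene stand 0.92 [-1.1  0.3]
scene rest_hinge 0.78 [-0.1  1.3]
scene rest_top 0.76 [ 2.  -0.1]
scene pawl_pivot 0.92 [-0.5  1.6]
scene pawl_bar 0.7 [-1.8 11.6]
top stand 0.59 [-32.1 -24.9]
top rest_hinge 0.8 [ 0.6 -1.4]
top rest_top 0.71 [-0.9  1.1]
top pawl_pivot 0.78 [ 1.4 -2.6]
top pawl_bar 0.6 [-2.7 -3.4]
fit [ 0.574  0.076 -0.956  0.516  0.   ]
{'stand': array([0.574, 0.076, 0.   ]), 'rest_hinge': array([0.522, 0.149, 0.055]), 'rest_top': array([0.568, 0.084, 0.257]), 'pawl_pivot': array([ 0.505, -0.031,  0.04 ]), 'pawl_bar': array([ 0.491, -0.011,  0.1  ])}
```

```bash
python3 -m inch '0.6 1 -2 5 0 0 -10; 0.6 5 -8 9 0 0 -20; 0.6 9 -14 13 0 0 -30; 0.6 12 -20 13 0 0 -40; 0.6 14 -26 13 0 0 -50; 0.6 16 -32 13 0 0 -60; 0.6 16 -38 13 0 0 -70; 0.6 16 -44 13 0 0 -80; 0.6 16 -50 13 0 0 -90; 0.6 16 -56 13 0 0 -100; 0.6 16 -62 13 0 0 -110; 0.6 15 -69 13 0 0 -120'
python3 - <<'E'
from h import *
from scipy.spatial.transform import Rotation as Ro
s=telemetry.get_state(); R=Ro.from_euler("xyz",s["ee_rot"]); print(s["q"].round(2))
yaw=-.96; xs=np.array([np.cos(yaw),np.sin(yaw),0]); ys=np.array([-np.sin(yaw),np.cos(yaw),0])
t=np.radians(40); d=-np.cos(t)*np.array([0,0,1])+np.sin(t)*ys
G=Ro.from_matrix(np.c_[-xs,np.cross(d,-xs),d]); print("turn",np.degrees((G*R.inv()).as_rotvec()).round(1),"d",d)
bar=np.array([.492,-.013,.101])
for k in(.14,.10): print(k,(100*(bar-k*d-s["eef_pos"])).round(1))
E
```

```text
t: 3.45
eef_pos: [0.4153, -0.0347, 0.357]
ee_rot: [3.14, 0.0, 2.214]
force: [1.4, -0.4, 0.4]
width: 0.0525
[ 0.4  -0.15 -0.28  0.   -1.44 -1.32]
turn [ 23.5 -32.3  -1.8] d [ 0.52656619  0.36865154 -0.76604444]
0.14 [  0.3  -3.  -14.9]
0.1 [  2.4  -1.5 -17.9]
```

```bash
python3 -m inch '0.6 0 -3 0 6 -8 -0.5; 0.6 0 -4 0 12 -16 -1; 0.6 0 -4 -3 18 -24 -1.4; 0.6 0 -4 -7 23.5 -32.3 -1.8; 0.6 0 -3 -11 23.5 -32.3 -1.8; 0.6 0 -3 -15 23.5 -32.3 -1.8; 0.6 0 -3 -15 23.5 -32.3 -1.8'
python3 - <<'E'
from h import *
o=obs(("scene","top","wrist"))
p=fit(o,[.574,.076,-.96,.471,0]); p=fit(o,[*p[:3],.471,0],(0,1,2))
s=telemetry.get_state(); print(s["q"].round(2),s["eef_pos"].round(4))
E
```

```text
t: 4.32
eef_pos: [0.4138, -0.0649, 0.2047]
ee_rot: [2.446, -0.005, 2.18]
force: [0.5, -0.2, 0.9]
width: 0.0524
scene stand 0.63 [-2.4  1.6]
scene rest_hinge 0.91 [1.7 1.6]
scene rest_top 0.72 [ 2.3 -1.1]
scene pawl_pivot 0.53 [35.1 46. ]
scene pawl_bar 0.37 [ 1.2 -3. ]
top rest_hinge 0.97 [-0.5 -0.1]
top rest_top 0.84 [-0.1  1.8]
top pawl_pivot 0.83 [2.  0.2]
top pawl_bar 0.54 [ 1.4 -1.6]
wrist stand 0.84 [3.9 0.5]
wrist rest_hinge 0.6 [-1.6  0.6]
wrist pawl_pivot 0.66 [ 0.4 -0.3]
wrist pawl_bar 0.73 [0.7 1.1]
fit [ 0.57   0.069 -1.011  0.552  0.104]
{'stand': array([0.57 , 0.069, 0.   ]), 'rest_hinge': array([0.522, 0.146, 0.055]), 'rest_top': array([0.561, 0.084, 0.26 ]), 'pawl_pivot': array([ 0.495, -0.033,  0.04 ]), 'pawl_bar': array([ 0.486, -0.018,  0.103])}
scene stand 0.63 [-2.8  1.3]
scene rest_hinge 0.91 [1.1 1.8]
scene rest_top 0.72 [7.7 1.3]
scene pawl_pivot 0.53 [35.5 45.6]
scene pawl_bar 0.37 [-0.7 -3.3]
top rest_hinge 0.97 [-0.7  0.5]
top rest_top 0.84 [ 4.8 -1.1]
top pawl_pivot 0.83 [ 1.9 -0.4]
top pawl_bar 0.54 [-0.5 -0.8]
wrist stand 0.84 [4.9 0.8]
wrist rest_hinge 0.6 [-0.3  0.2]
wrist pawl_pivot 0.66 [-0.3  0.7]
wrist pawl_bar 0.73 [5.7 0.2]
fit [ 0.57   0.071 -0.99   0.471  0.   ]
{'stand': array([0.57 , 0.071, 0.   ]), 'rest_hinge': array([0.52 , 0.146, 0.055]), 'rest_top': array([0.569, 0.072, 0.253]), 'pawl_pivot': array([ 0.497, -0.033,  0.04 ]), 'pawl_bar': array([ 0.484, -0.013,  0.1  ])}
[-0.25 -0.2  -0.59 -0.72 -0.83 -0.3 ] [ 0.4153 -0.0647  0.2069]
```

View pics/last_wrist.png

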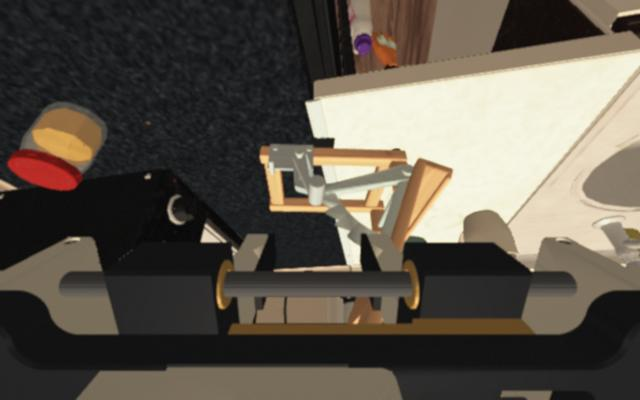

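Wrist view: the bar end is at (317,190), centred between the fingers at about 265 and 365, and nothing is in the way.

```bash
python3 -m inch '0.6 3 2 -5 0 0 0; 0.6 5.5 3.6 -8 0 0 0; 0.6 7.7 5.2 -11.4 0 0 0; 0.6 7.7 5.2 -11.4 0 0 0'
python3 - <<'E'
from h import *
f=grab_frame("wrist"); cv2.imwrite("pics/w2.png",f["pixels"][:,:,::-1])
r=pinpoint("wrist","pawl_bar"); print(r[:1])
s=telemetry.get_state(); print(proj(f,s["eef_pos"]), s["force"].round(1))
E
```

```text
t: 5.72
eef_pos: [0.4919, -0.0119, 0.0897]
ee_rot: [2.447, -0.006, 2.182]
force: [0.2, -0.3, 0.3]
width: 0.0524
[{'location': [318.4, 260.1], 'p': 0.73}]
[315.18035704 252.49638947] [-0.4 -0.3  0.4]
```

View pics/w2.png

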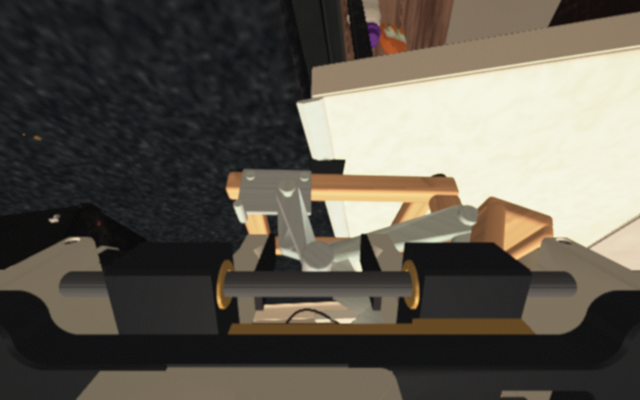

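The bar end is at (318,258), straddled by the fingers, so I flip it toward the back.

```bash
python3 -m inch '0.6 0.8 -1.2 0 0 0 0; 0.6 1.4 -2.1 0.2 0 0 0; 0.6 1.9 -2.9 0.2 0 0 0; 0.6 2.4 -3.7 0 0 0 0; 0.6 2.9 -4.5 -0.3 0 0 0; 0.6 3.5 -5.4 -0.6 0 0 0; 0.6 4.1 -6.3 -0.8 0 0 0; 0.6 4.1 -6.3 -0.8 0 0 0'
python3 - <<'E'
from h import *
o=obs(("scene","top","wrist"))
p=fit(o,[.57,.07,-.98,.471,1.13])
E
```

```text
t: 6.82
eef_pos: [0.5334, -0.0766, 0.0839]
ee_rot: [2.445, -0.003, 2.181]
force: [-0.9, -0.6, -0.5]
width: 0.0528
scene stand 0.67 [2.8 1.5]
scene rest_hinge 0.97 [-1.7  1. ]
scene rest_top 0.51 [ 22.3 -38.5]
scene pawl_bar 0.56 [-82.1 -26.3]
top stand 0.57 [-48.4 -13.5]
top rest_hinge 0.79 [-0.1  0.2]
top rest_top 0.78 [0.1 2.2]
top pawl_pivot 0.55 [0.3 1.9]
top pawl_bar 0.73 [-0.9  1.1]
wrist stand 0.91 [-0.2  0.2]
wrist pawl_pivot 0.71 [-1.5  0.7]
wrist pawl_bar 0.77 [ 0.3 -1.2]
fit [ 0.571  0.067 -1.024  0.555  1.166]
{'stand': array([0.571, 0.067, 0.   ]), 'rest_hinge': array([0.524, 0.144, 0.055]), 'rest_top': array([0.562, 0.082, 0.26 ]), 'pawl_pivot': array([ 0.495, -0.035,  0.04 ]), 'pawl_bar': array([ 0.518, -0.074,  0.086])}
```

View pics/last_wrist.png

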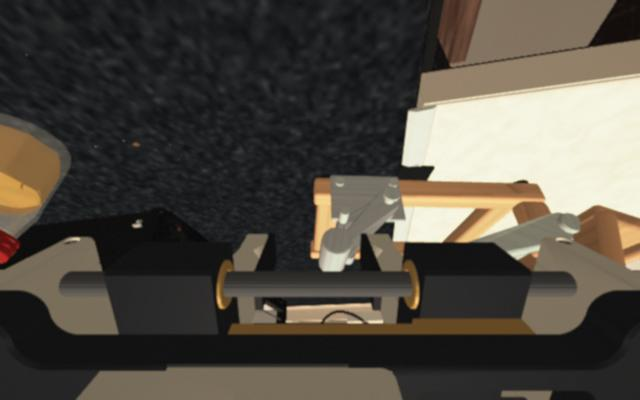

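Pawl is out: the bar is at (335,245) in the wrist view and the fit gives about 1.13 rad. The rest is still up. Next I retract and plan the lowering.

```bash
python3 -m inch '0.6 -2.5 -2 4 0 0 0; 0.6 -5 -3.6 8 0 0 0; 0.4 -7.4 -5.2 12 0 0 0; 0.2 -8 -5 17 -5 8 0; 0 -8 -4 22 -12 16 0; 0 -8 -3 26 -18 24 0; 0 -8 -2 27 -23.5 32.3 0; 0 -8 -2 27 -23.5 32.3 0'
cat >> h.py <<'E'
def face(p,s,y,r):
    x0,y0,yaw=p[:3]; a=np.radians(36)+r
    q=np.array([-.09+s*np.cos(a)-.017*np.sin(a),y,.055+s*np.sin(a)+.017*np.cos(a)])
    return np.array([np.cos(yaw)*q[0]-np.sin(yaw)*q[1]+x0,np.sin(yaw)*q[0]+np.cos(yaw)*q[1]+y0,q[2]])
E
python3 - <<'E'
from h import *
p=fit(obs(("scene","top"),pm=.3),[.571,.068,-1.02,.5,1.13],(0,1,2,3))
p=[.571,.067,-1.02]; s=telemetry.get_state(); xs=np.array([np.cos(p[2]),np.sin(p[2]),0]); print(s["ee_rot"],s["q"].round(2))
for r in (.6,.5,.4,.3,.2,.1,.04,0):
    t=face(p,.19,-.075,r)-.021*xs; print(r,(t).round(3),(100*(t-s["eef_pos"])).round(1))
E
```

```text
t: 8.72
eef_pos: [0.4544, -0.0943, 0.3571]
ee_rot: [-3.141, 0.013, 2.187]
force: [-0.0, 0.2, -1.2]
width: 0.0015
scene stand 0.93 [-0.4  0.1]
scene rest_hinge 0.7 [0.1 1.8]
scene rest_top 0.75 [ 0.8 -1. ]
scene pawl_pivot 0.66 [0.1 1.8]
top rest_hinge 0.57 [-0.7 -0.3]
top rest_top 0.63 [-0.8 -0.2]
fit [ 0.572  0.071 -0.982  0.545  1.13 ]
{'stand': array([0.572, 0.071, 0.   ]), 'rest_hinge': array([0.522, 0.146, 0.055]), 'rest_top': array([0.563, 0.085, 0.259]), 'pawl_pivot': array([ 0.5  , -0.033,  0.04 ]), 'pawl_bar': array([ 0.524, -0.07 ,  0.088])}
[3.14096324 0.01008876 2.18347449] [ 0.23 -0.07 -0.22  0.01 -1.42 -1.19]
0.6 [0.474 0.082 0.24 ] [  2.1  17.8 -11.5]
0.5 [0.484 0.066 0.234] [  3.1  16.2 -12.1]
0.4 [0.493 0.051 0.226] [  4.   14.8 -12.8]
0.3 [0.501 0.037 0.217] [  4.9  13.3 -13.7]
0.2 [0.51  0.024 0.206] [  5.7  12.  -14.8]
0.1 [0.517 0.011 0.194] [  6.5  10.8 -16. ]
0.04 [0.522 0.004 0.186] [  6.9  10.1 -16.9]
0 [ 0.524 -0.     0.18 ] [  7.2   9.6 -17.4]
```

```bash
python3 -m inch '0 0 5 0 0 0 0; 0 0 11 0 0 0 0; 0 0 17 0 0 0 0; 0 0.2 21 -4 0 0 0; 0 0.2 21 -8 0 0 0; 0 0.2 21 -11.6 0 0 0; 0 0.2 21 -11.6 0 0 0'
python3 -m inch '0 0.8 -1 0 0 0 0; 0 1.3 -1.8 0 0 0 0; 0 1.8 -2.5 0 0 0 0; 0 1.8 -2.5 0 0 0 0'
python3 - <<'E'
from h import *
f=grab_frame("wrist"); cv2.imwrite("pics/w4.png",f["pixels"][:,:,::-1])
E
```

```text
t: 10.2
eef_pos: [0.4533, 0.1127, 0.2367]
ee_rot: [-3.137, 0.01, 2.183]
force: [0.3, -0.4, 0.7]
width: -0.0
t: 10.7
eef_pos: [0.4718, 0.087, 0.2371]
ee_rot: [-3.138, 0.01, 2.182]
force: [0.4, -0.0, -0.0]
width: 0.0004
```

View pics/w4.png

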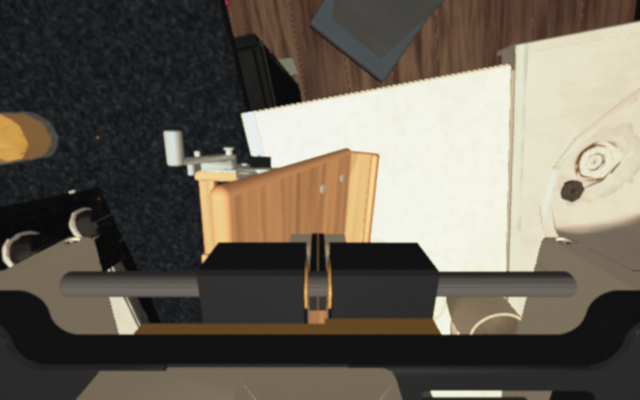

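Wrist view: the shut fingers at (318,240) are in front of the board near its right edge. The bar lies out at (173,148). I continue along the arc.

```bash
python3 -m inch '0 0.6 -1 -0.2 0 0 0; 0 1.2 -2 -0.4 0 0 0; 0 1.7 -2.8 -0.7 0 0 0; 0 2.1 -3.5 -1.1 0 0 0; 0 2.1 -3.5 -1.1 0 0 0'
python3 - <<'E'
from h import *
fit(obs(("scene","top"),("rest_hinge","rest_top"),pm=.3),[.572,.069,-1.0,.5,1.13],(3,))
E
```

```text
t: 11.38
eef_pos: [0.4927, 0.0515, 0.2255]
ee_rot: [-3.137, 0.01, 2.181]
force: [0.3, 0.5, -0.0]
width: 0.0007
scene rest_hinge 0.64 [0.1 0.3]
scene rest_top 0.92 [ 0.5 -1.1]
top rest_hinge 0.53 [75.6 52.2]
fit [ 0.572  0.069 -1.     0.41   1.13 ]
{'stand': array([0.572, 0.069, 0.   ]), 'rest_hinge': array([0.523, 0.145, 0.055]), 'rest_top': array([0.578, 0.06 , 0.248]), 'pawl_pivot': array([ 0.498, -0.034,  0.04 ]), 'pawl_bar': array([ 0.522, -0.072,  0.088])}
```

```bash
python3 -m inch '0 0.4 -0.7 -0.4 0 0 0; 0 0.8 -1.4 -0.9 0 0 0; 0 1.3 -2.1 -1.4 0 0 0; 0 1.7 -2.7 -2 0 0 0; 0 2.1 -3.4 -2.6 0 0 0; 0 2.4 -4 -3.1 0 0 0; 0 2.4 -4 -3.1 0 0 0'
python3 - <<'E'
from h import *
fit(obs(("scene","top","wrist"),("rest_hinge","rest_top"),pm=.3),[.572,.069,-1.0,.2,1.13],(3,))
print(telemetry.get_state()["force"])
E
```

```text
t: 12.55
eef_pos: [0.5159, 0.0116, 0.194]
ee_rot: [-3.136, 0.009, 2.181]
force: [-0.2, 0.6, -0.3]
width: 0.0002
scene rest_hinge 0.94 [0.1 1.5]
scene rest_top 0.73 [ 0.8 -1. ]
top rest_hinge 0.57 [-79.6   0.4]
wrist rest_hinge 0.58 [-4.7  3.7]
fit [ 0.572  0.069 -1.     0.13   1.13 ]
{'stand': array([0.572, 0.069, 0.   ]), 'rest_hinge': array([0.523, 0.145, 0.055]), 'rest_top': array([0.604, 0.019, 0.212]), 'pawl_pivot': array([ 0.498, -0.034,  0.04 ]), 'pawl_bar': array([ 0.522, -0.072,  0.088])}
[ 0.04717754 -0.40603776 -0.8994457 ]
```

```bash
python3 -m inch '0 0.2 -0.3 -0.35 0 0 0; 0 0.4 -0.6 -0.7 0 0 0; 0 0.5 -0.8 -1 0 0 0; 0 0.5 -0.8 -1 0 0 0'
python3 - <<'E'
from h import *
fit(obs(("scene","top","scene","top"),("rest_hinge","rest_top"),pm=.3),[.572,.069,-1.0,.05,1.13],(3,))
E
```

```text
t: 13.5
eef_pos: [0.5213, 0.0043, 0.1846]
ee_rot: [-3.137, 0.01, 2.182]
force: [0.5, -0.4, -0.2]
width: 0.0004
scene rest_hinge 0.71 [2.2 1.2]
scene rest_top 0.67 [ 1.6 -0.8]
scene rest_hinge 0.86 [1.7 3. ]
scene rest_top 0.74 [ 0.9 -2.4]
fit [ 0.572  0.069 -1.     0.086  1.13 ]
{'stand': array([0.572, 0.069, 0.   ]), 'rest_hinge': array([0.523, 0.145, 0.055]), 'rest_top': array([0.608, 0.013, 0.205]), 'pawl_pivot': array([ 0.498, -0.034,  0.04 ]), 'pawl_bar': array([ 0.522, -0.072,  0.088])}
```

```bash
python3 -m inch '0 -0.6 1 2 0 0 0; 0 -1.5 2 6 0 0 0; 0 -3 0 11 0 0 0; 0 -5 -4 15 0 0 0; 0 -7 -8 17 0 0 0; 0 -7 -8 17 0 0 0'
python3 - <<'E'
from h import *
o=obs(("scene","top","wrist","scene","top"),pm=.3)
fit(o,[.572,.069,-1.0,.05,1.13],(3,)); fit(o,[.572,.069,-1.0,.05,1.13])
a=cv2.imread("pics/last_scene.png")[130:290,220:420]; cv2.imwrite("pics/s5.png",cv2.resize(a,None,fx=4,fy=3.75,interpolation=cv2.INTER_CUBIC))
E
```

```text
t: 14.85
eef_pos: [0.4509, -0.0773, 0.3576]
ee_rot: [3.141, 0.012, 2.18]
force: [0.6, 0.1, -0.3]
width: 0.0003
scene stand 0.57 [0. 1.]
scene rest_hinge 0.73 [-0.1  1.5]
scene rest_top 0.58 [ 2.  -1.3]
scene pawl_pivot 0.63 [0.4 3.9]
scene pawl_bar 0.49 [ 0.2 -0.9]
top stand 0.84 [ 1.9 -3.6]
top rest_hinge 0.98 [2.2 1.2]
top rest_top 0.56 [0.9 1.4]
wrist rest_top 0.61 [1.3 0.5]
wrist pawl_pivot 0.59 [-0.4  1. ]
wrist pawl_bar 0.55 [-0.9  3.3]
scene stand 0.62 [2.9 0.1]
scene rest_hinge 0.65 [0.8 0.3]
scene rest_top 0.97 [ 1.1 -0.1]
scene pawl_pivot 0.59 [0.3 3.1]
scene pawl_bar 0.58 [1.4 0.9]
top stand 0.95 [ 2.8 -0. ]
top rest_hinge 0.66 [-0.8 -1.5]
top rest_top 0.89 [1.3 2.3]
fit [ 0.572  0.069 -1.     0.061  1.13 ]
{'stand': array([0.572, 0.069, 0.   ]), 'rest_hinge': array([0.523, 0.145, 0.055]), 'rest_top': array([0.61 , 0.01 , 0.202]), 'pawl_pivot': array([ 0.498, -0.034,  0.04 ]), 'pawl_bar': array([ 0.522, -0.072,  0.088])}
scene stand 0.57 [-1.   0.1]
scene rest_hinge 0.73 [-1.2  0.7]
scene rest_top 0.58 [ 2.1 -1.1]
scene pawl_pivot 0.63 [-0.7  2.9]
scene pawl_bar 0.49 [-0.  -1.2]
top stand 0.84 [ 0.4 -3.6]
top rest_hinge 0.98 [0.6 1.2]
top rest_top 0.56 [0.1 0.9]
wrist rest_top 0.61 [1.7 0.1]
wrist pawl_pivot 0.59 [1.6 2.6]
wrist pawl_bar 0.55 [-0.2  4.4]
scene stand 0.62 [ 1.9 -0.8]
scene rest_hinge 0.65 [-0.3 -0.5]
scene rest_top 0.97 [1.2 0.1]
scene pawl_pivot 0.59 [-0.8  2.1]
scene pawl_bar 0.58 [1.2 0.6]
top stand 0.95 [ 1.3 -0. ]
top rest_hinge 0.66 [-2.4 -1.5]
top rest_top 0.89 [0.5 1.8]
fit [ 0.572  0.074 -0.998  0.036  1.187]
{'stand': array([0.572, 0.074, 0.   ]), 'rest_hinge': array([0.523, 0.149, 0.055]), 'rest_top': array([0.612, 0.011, 0.197]), 'pawl_pivot': array([ 0.498, -0.03 ,  0.04 ]), 'pawl_bar': array([ 0.524, -0.069,  0.085])}
```

View pics/s5.png

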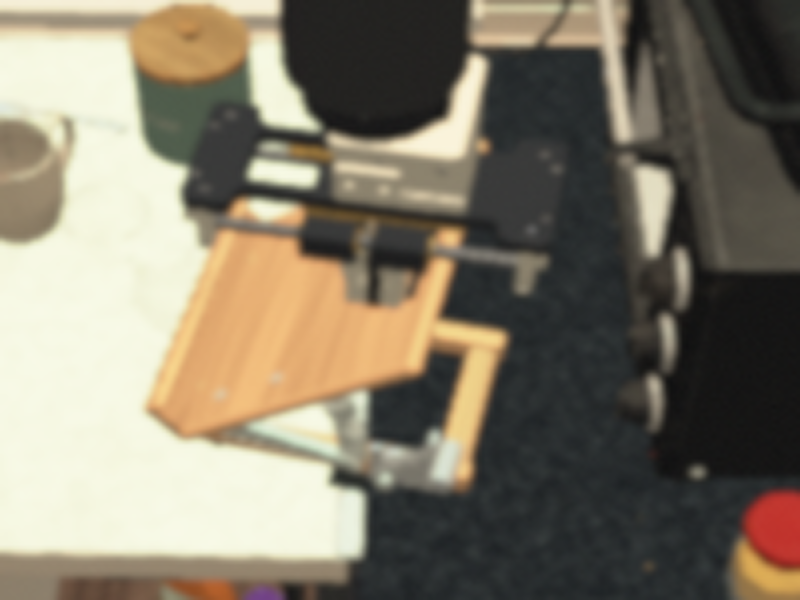

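Scene view: the board now lies low and the pawl bar lies out at about (440,465) in the crop. The jar, mug and tin are unmoved. Rest is about 0.05, so I go back to the bar.

```bash
python3 -m inch '0.2 -2 -4 2 6.5 -9 0; 0.4 -2 -5 1 13 -18 0; 0.6 -1.5 -5 -3 20 -27 0; 0.6 -1 -4.6 -8 26.5 -36.3 0; 0.6 -0.6 -4.4 -13 26.5 -36.3 0; 0.6 -0.6 -4.4 -17.8 26.5 -36.3 0; 0.6 -0.6 -4.4 -17.8 26.5 -36.3 0'
python3 - <<'E'
from h import *
from scipy.spatial.transform import Rotation as Ro
o=obs(("wrist","top","scene","wrist"),pm=.3)
p=fit(o,[.572,.071,-1.0,.05,1.13]); 
s=telemetry.get_state(); d=Ro.from_euler("xyz",s["ee_rot"]).as_matrix()[:,2]; print(d, s["eef_pos"])
for b in (pts(p)["pawl_bar"],[.523,-.071,.087]): print((100*(b+.008*d-s["eef_pos"])).round(1))
E
```

```text
t: 17.23
eef_pos: [0.4436, -0.1194, 0.1739]
ee_rot: [2.364, -0.014, 2.179]
force: [0.8, -0.1, 1.2]
width: 0.0521
wrist stand 0.98 [ 2.8 -2.9]
wrist rest_hinge 0.87 [-5. -0.]
wrist rest_top 0.6 [-0.5 -1.7]
wrist pawl_pivot 0.59 [-0.8  3.3]
wrist pawl_bar 0.8 [ 0.1 -1.4]
top stand 0.78 [-0.6 -0.6]
top rest_hinge 0.6 [-1.3 -1.2]
top rest_top 0.83 [-0.1  1. ]
top pawl_bar 0.71 [-58.   40.1]
scene stand 0.41 [39.6 70.3]
scene rest_hinge 0.74 [-0.9  2.5]
wrist stand 0.71 [ 5.1 -2.5]
wrist rest_hinge 0.57 [-3.6  1.3]
wrist rest_top 0.73 [0.7 0.4]
wrist pawl_pivot 0.92 [-1.6  0.8]
wrist pawl_bar 0.56 [0.4 0.4]
fit [ 0.571  0.07  -1.001  0.053  1.205]
{'stand': array([0.571, 0.07 , 0.   ]), 'rest_hinge': array([0.522, 0.146, 0.055]), 'rest_top': array([0.609, 0.01 , 0.2  ]), 'pawl_pivot': array([ 0.497, -0.033,  0.04 ]), 'pawl_bar': array([ 0.522, -0.073,  0.084])}
[ 0.57406543  0.40698503 -0.71050129] [ 0.44537824 -0.11953319  0.17703496]
[ 8.2  4.9 -9.9]
[ 8.2  5.2 -9.6]
```

View pics/last_wrist.png

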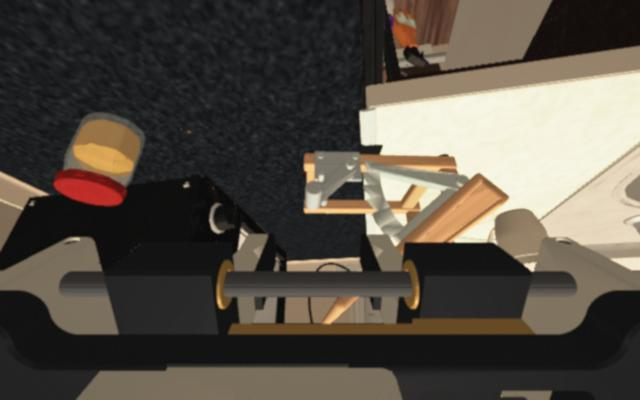

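The bar is at (314,190) and the board edge is clear. The board is low near the front, so I use shut fingers from behind the bar rather than straddling it.

```bash
python3 -m inch '0.3 2 -3.2 0 0 0 0; 0 2 -3.2 0 0 0 0; 0 4.5 -1.7 -3 0 0 0; 0 7.5 0.1 -6.4 0 0 0; 0 10.2 1.9 -9.8 0 0 0; 0 10.2 1.9 -9.8 0 0 0'
python3 - <<'E'
from h import *
f=grab_frame("wrist"); cv2.imwrite("pics/w7.png",f["pixels"][:,:,::-1])
r=pinpoint("wrist","pawl_bar"); print(r[:1]); print(telemetry.get_state()["force"])
E
```

```text
t: 19.18
eef_pos: [0.5468, -0.0985, 0.076]
ee_rot: [2.363, -0.012, 2.182]
force: [-1.1, 0.0, 0.4]
width: 0.0014
[{'location': [525.9, 263.2], 'p': 0.25}]
[-0.5583917  -0.41880467 -0.307716  ]
```

View pics/w7.png

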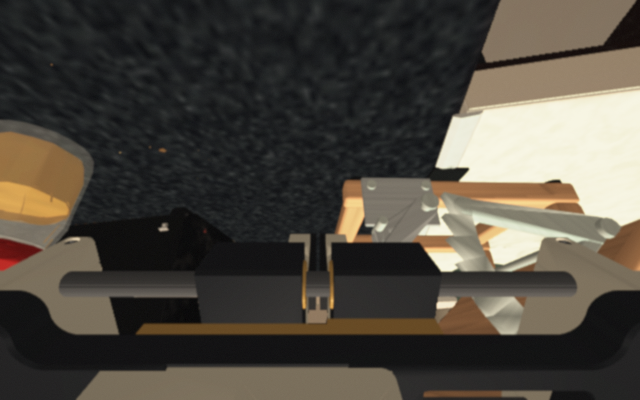

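The fingers are behind the bar, which shows at about (385,235). Now I push it forward over the top.

```bash
python3 -m inch '0 -0.6 1 0.2 0 0 0; 0 -1.1 1.7 0.5 0 0 0; 0 -1.6 2.5 0.8 0 0 0; 0 -2.1 3.3 1 0 0 0; 0 -2.6 4.1 1.2 0 0 0; 0 -3.1 4.9 1.2 0 0 0; 0 -3.6 5.7 1.2 0 0 0; 0 -3.6 5.7 1.2 0 0 0'
python3 - <<'E'
from h import *
f=grab_frame("wrist"); cv2.imwrite("pics/w8.png",f["pixels"][:,:,::-1])
o=obs(("wrist","top","scene"),pm=.3)
p=fit(o,[.571,.07,-1.0,.05,.1],(3,4))
E
```

```text
t: 20.27
eef_pos: [0.5102, -0.0423, 0.0904]
ee_rot: [2.362, -0.008, 2.183]
force: [0.1, -0.4, 0.3]
width: 0.0
wrist stand 0.81 [2.3 0.9]
wrist rest_hinge 0.73 [-5.9  2. ]
wrist rest_top 0.31 [-2.097e+02 -1.000e-01]
wrist pawl_pivot 0.64 [-1.2  1.5]
top stand 0.77 [0.6 1.2]
top rest_hinge 0.72 [-0.4  0.4]
top rest_top 0.77 [13.   2.5]
top pawl_bar 0.41 [1.1 2. ]
scene stand 0.81 [-1.1  0.3]
scene rest_hinge 0.71 [1.4 1.2]
fit [ 0.571  0.07  -1.    -0.682  0.08 ]
{'stand': array([0.571, 0.07 , 0.   ]), 'rest_hinge': array([0.522, 0.146, 0.055]), 'rest_top': array([ 0.64 , -0.037,  0.054]), 'pawl_pivot': array([ 0.497, -0.033,  0.04 ]), 'pawl_bar': array([ 0.487, -0.017,  0.102])}
```

View pics/w8.png

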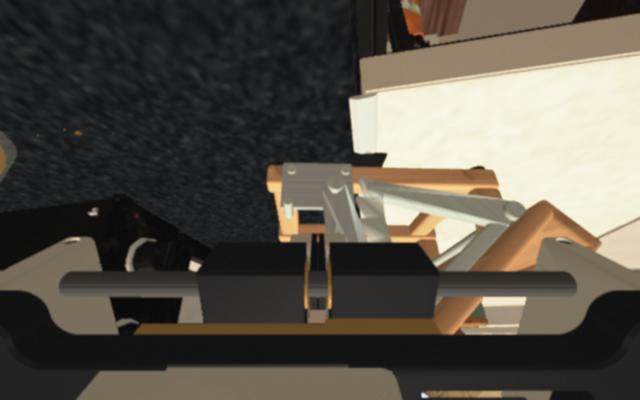

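The pawl has gone in: its arm leans forward at about (350,215). I retract and check.

```bash
python3 -m inch '0 0.6 -1 0 0 0 0; 0 -2 -3 3.2 0 0 0; 0 -5 -4.6 6.8 0 0 0; 0 -7 -6 10 0 0 0; 0 -7 -6 10 0 0 0'
python3 - <<'E'
from h import *
o=obs(("wrist","top","scene","wrist","top","scene"),pm=.3)
p=fit(o,[.571,.07,-1.0,.05,.05],(3,4)); p=fit(o,p)
a=cv2.imread("pics/last_wrist.png")[130:270,220:420]; cv2.imwrite("pics/w9.png",cv2.resize(a,None,fx=4,fy=4,interpolation=cv2.INTER_CUBIC))
E
```

```text
t: 21.85
eef_pos: [0.4413, -0.1052, 0.1935]
ee_rot: [2.36, -0.002, 2.181]
force: [0.0, 0.8, 0.3]
width: 0.0004
wrist stand 0.73 [  42.7 -132.7]
wrist rest_hinge 0.66 [-2.3  2. ]
wrist rest_top 0.84 [-1.4  0.1]
wrist pawl_pivot 0.66 [-2.7  3.2]
wrist pawl_bar 0.97 [0.  3.5]
top stand 0.9 [ 0.6 -2.3]
top rest_hinge 0.6 [2.6 0.2]
top rest_top 0.84 [0.3 3.3]
top pawl_bar 0.43 [-2.4 -3.6]
scene rest_hinge 0.81 [1.  1.5]
wrist stand 0.64 [3.4 0.4]
wrist rest_hinge 0.64 [-5.   0.7]
wrist rest_top 0.96 [ 4.3 -0.2]
wrist pawl_pivot 0.44 [-158.6  -66.2]
wrist pawl_bar 0.76 [0.8 2.3]
top stand 0.56 [-1.  -1.1]
top rest_hinge 0.61 [ 0.4 -0.1]
top rest_top 0.81 [ 0.6 -0.6]
top pawl_bar 0.43 [ 0.2 -0.4]
scene rest_hinge 0.59 [2.3 0.3]
fit [ 0.571  0.07  -1.     0.054  0.073]
{'stand': array([0.571, 0.07 , 0.   ]), 'rest_hinge': array([0.522, 0.146, 0.055]), 'rest_top': array([0.61, 0.01, 0.2 ]), 'pawl_pivot': array([ 0.497, -0.033,  0.04 ]), 'pawl_bar': array([ 0.486, -0.017,  0.102])}
wrist stand 0.73 [  43.7 -133.4]
wrist rest_hinge 0.66 [-1.2  1.6]
wrist rest_top 0.84 [-0.3 -0.2]
wrist pawl_pivot 0.66 [-0.4  1.7]
wrist pawl_bar 0.97 [-0.  3.]
top stand 0.9 [ 0.7 -1.5]
top rest_hinge 0.6 [2.6 0.8]
top rest_top 0.84 [0.5 4.5]
top pawl_bar 0.43 [-1.7 -3. ]
scene rest_hinge 0.81 [0.5 1.8]
wrist stand 0.64 [ 4.4 -0.4]
wrist rest_hinge 0.64 [-3.9  0.3]
wrist rest_top 0.96 [ 5.4 -0.5]
wrist pawl_pivot 0.44 [-156.3  -67.7]
wrist pawl_bar 0.76 [0.7 1.9]
top stand 0.56 [-0.9 -0.3]
top rest_hinge 0.61 [0.4 0.5]
top rest_top 0.81 [0.8 0.6]
top pawl_bar 0.43 [0.9 0.2]
scene rest_hinge 0.59 [1.8 0.6]
fit [ 0.568  0.07  -1.01   0.055  0.12 ]
{'stand': array([0.568, 0.07 , 0.   ]), 'rest_hinge': array([0.521, 0.146, 0.055]), 'rest_top': array([0.606, 0.009, 0.2  ]), 'pawl_pivot': array([ 0.494, -0.033,  0.04 ]), 'pawl_bar': array([ 0.485, -0.019,  0.103])}
```

View pics/w9.png

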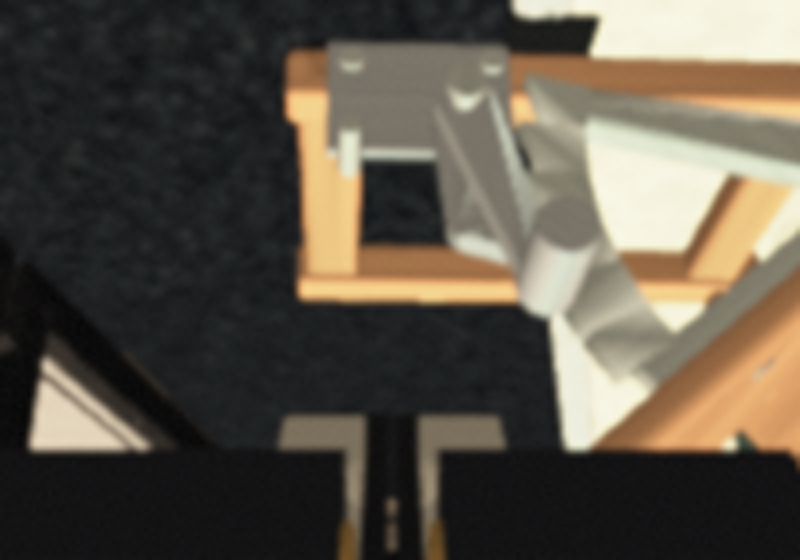

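The bar is in at (560,250) of the crop. The fit gives rest about 0.055 and pawl 0.07 to 0.12, so the nose is on the slope. I'll press the rest down gently to seat it.

```bash
python3 -m inch '0 -1 0 5 -6 9 0; 0 -1 1 10 -13 18 0; 0 0 2 14 -20 27 0; 0 1 2.8 16.4 -26.5 36.3 0; 0 2.5 6.5 15 -26.5 36.3 0; 0 4.5 10.5 11 -26.5 36.3 0; 0 6.5 12.5 6 -26.5 36.3 0; 0 7.4 11.9 1.2 -26.5 36.3 0; 0 7.4 11.9 1.2 -26.5 36.3 0; 0 7.4 11.9 1.2 -26.5 36.3 0'
python3 -c "
from h import *
s=telemetry.get_state();print(s['eef_pos'],s['ee_rot'],s['force']);print((100*(np.array([.5213,.0043,.1846])-s['eef_pos'])).round(2))"
```

```text
t: 24.9
eef_pos: [0.5156, 0.0158, 0.2043]
ee_rot: [-3.138, 0.009, 2.182]
force: [-0.0, 0.7, 0.3]
width: -0.0
[0.51557656 0.01580978 0.20425807] [-3.13829174  0.00936891  2.18199132] [-0.00748248  0.66720111  0.34469024]
[ 0.57 -1.15 -1.97]
```

```bash
python3 -m inch '0 0.4 -0.7 -1.2 0 0 0; 0 0.6 -1.1 -1.9 0 0 0; 0 0.6 -1.1 -1.9 0 0 0'; python3 -m inch '0 0.1 -0.2 -0.25 0 0 0; 0 0.1 -0.2 -0.25 0 0 0';python3 -m inch '0 0.1 -0.2 -0.25 0 0 0; 0 0.1 -0.2 -0.25 0 0 0'
```

```text
t: 25.28
eef_pos: [0.5214, 0.0042, 0.1851]
ee_rot: [-3.138, 0.009, 2.181]
force: [-0.7, 0.5, -0.1]
width: 0.0003
t: 25.52
eef_pos: [0.5227, 0.0022, 0.1829]
ee_rot: [-3.139, 0.01, 2.181]
force: [-0.2, -0.2, 0.5]
width: 0.0005
t: 25.78
eef_pos: [0.5239, 0.0001, 0.1804]
ee_rot: [-3.139, 0.01, 2.181]
force: [0.4, 0.3, 1.4]
width: 0.0005
```

```bash
python3 -m inch '0 0.1 -0.15 -0.2 0 0 0; 0 0.1 -0.15 -0.2 0 0 0'
python3 - <<'E'
from h import *
o=obs(("scene","top","scene","top"),pm=.3)
p=fit(o,[.571,.07,-1.0,.03,.05],(3,4))
E
```

```text
t: 26.02
eef_pos: [0.525, -0.0015, 0.1782]
ee_rot: [-3.139, 0.01, 2.181]
force: [-0.7, 1.0, 0.8]
width: 0.0007
scene stand 0.84 [1.2 1.3]
scene rest_hinge 0.73 [2.5 1. ]
scene rest_top 0.83 [-0.  -2.1]
scene pawl_pivot 0.62 [0.4 6.1]
scene pawl_bar 0.54 [ 1.  -2.3]
top pawl_bar 0.52 [-1.1 -1.4]
scene stand 0.83 [-0.5 -1.1]
scene rest_hinge 0.78 [0.8 3.2]
scene rest_top 0.89 [ 1.6 -0. ]
scene pawl_pivot 0.88 [0.7 1.3]
scene pawl_bar 0.46 [-0.9 -2. ]
top pawl_bar 0.4 [-1.7 -1.6]
fit [ 0.571  0.07  -1.     0.048  0.011]
{'stand': array([0.571, 0.07 , 0.   ]), 'rest_hinge': array([0.522, 0.146, 0.055]), 'rest_top': array([0.61 , 0.009, 0.199]), 'pawl_pivot': array([ 0.497, -0.033,  0.04 ]), 'pawl_bar': array([ 0.484, -0.014,  0.101])}
```

```bash
python3 -m inch '0 0.1 -0.15 -0.2 0 0 0; 0 0.1 -0.15 -0.2 0 0 0'; python3 -m inch '0 0.1 -0.15 -0.2 0 0 0; 0 0.1 -0.15 -0.2 0 0 0'
```

```text
t: 27.48
eef_pos: [0.526, -0.0029, 0.1763]
ee_rot: [-3.139, 0.01, 2.181]
force: [-0.2, 1.3, -0.1]
width: 0.0005
t: 27.72
eef_pos: [0.5268, -0.004, 0.1748]
ee_rot: [-3.139, 0.009, 2.181]
force: [-5.3, 4.0, 8.1]
width: 0.0005
```

Force jumped to about 10 N with the tip lagging: the pawl holds the rest. Now back off and check.

```bash
python3 -m inch '0 -0.6 1 2 0 0 0; 0 -1.5 2 6 0 0 0; 0 -3 0 11 0 0 0; 0 -5 -4 15 0 0 0; 0 -8 -8 17 0 0 0; 0 -8 -8 18 0 0 0; 0 -8 -8 18 0 0 0'
python3 - <<'E'
from h import *
o=obs(("wrist","top","scene","wrist","top","scene"),pm=.3)
p=fit(o,[.571,.07,-1.0,.03,.05],(3,4)); print(telemetry.get_state()["force"])
F={c:grab_frame(c) for c in("scene","top")}
for n in ["honey_jar","mug_white","sugar_tin"]:
    L=[(F[c],pinpoint(c,n)) for c in F]; print(n,[np.round(l[0]["location"],1) for f,l in L if l])
a=cv2.imread("pics/last_wrist.png")[100:270,200:500]; cv2.imwrite("pics/w10.png",cv2.resize(a,None,fx=2.6,fy=2.6,interpolation=cv2.INTER_CUBIC))
E
```

```text
t: 28.6
eef_pos: [0.4471, -0.0841, 0.3554]
ee_rot: [-3.141, 0.01, 2.18]
force: [0.0, -0.6, -0.3]
width: 0.0004
wrist rest_top 0.56 [-0.2  1.7]
wrist pawl_pivot 0.81 [-1.4  1.4]
wrist pawl_bar 0.64 [ 0.7 -0. ]
top stand 0.71 [ 1.4 -3.4]
top rest_hinge 0.84 [1.2 2.9]
top rest_top 0.86 [-0.   0.9]
scene stand 0.79 [ 0.1 -0.6]
scene rest_hinge 0.85 [-0.3  1.8]
scene rest_top 0.56 [0.5 3. ]
scene pawl_pivot 0.89 [-2.8  2.4]
scene pawl_bar 0.77 [0.3 1.1]
wrist rest_top 0.64 [2.9 0.2]
wrist pawl_pivot 0.64 [-2.  2.]
wrist pawl_bar 0.76 [0.4 2. ]
top stand 0.89 [ 1.3 -1.4]
top rest_hinge 0.66 [-2.7  2. ]
top rest_top 0.95 [1.9 1.3]
top pawl_bar 0.45 [141.6   7.1]
scene rest_hinge 0.85 [0.7 3.1]
scene rest_top 0.79 [2.2 0.4]
scene pawl_pivot 0.75 [-0.9  3.7]
scene pawl_bar 0.7 [ 1.2 -1.2]
fit [ 0.571  0.07  -1.    -0.002  0.038]
{'stand': array([0.571, 0.07 , 0.   ]), 'rest_hinge': array([0.522, 0.146, 0.055]), 'rest_top': array([0.614, 0.003, 0.191]), 'pawl_pivot': array([ 0.497, -0.033,  0.04 ]), 'pawl_bar': array([ 0.485, -0.015,  0.101])}
[-0.11960079 -0.33679706 -0.97270476]
honey_jar [array([413. , 283.7]), array([438.7, 186. ])]
mug_white [array([226.4, 181.8]), array([211.8, 229.6])]
sugar_tin [array([267.6, 165.7]), array([224.2, 175. ])]
```

View pics/w10.png

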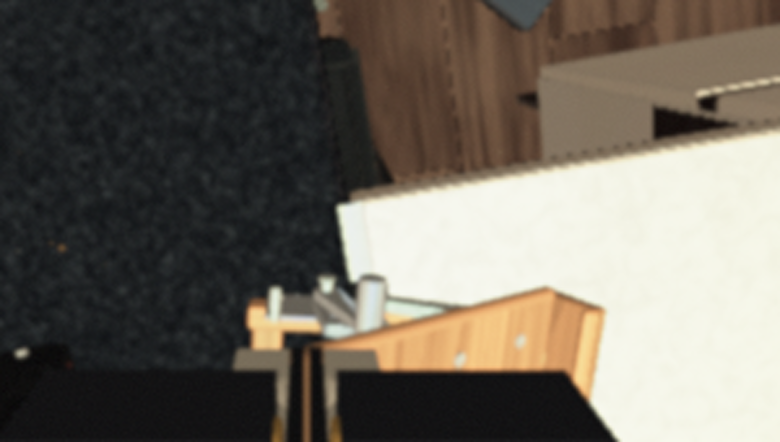

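The bar leans in at (370,300), the rest is at about 0.00 and the pawl at about 0.04. The arm is clear, so I hand in.

```bash
python3 -c "
from station import arm
print(arm.job_done())"
```

```text
the job is handed in; nothing more can be done
None
```

The rest is down in its lowest notch with the pawl in and holding it, and I handed the job in at about 29 s of the 61 s. The hand-in reports no verdict.

- **What I did:** I flipped the pawl bar out with the fingers straddling it, then lowered the rest along its arc to about 0.05 rad. I flipped the pawl back in from behind with shut fingers. Finally I pressed the rest down gently until the reaction rose from about 1 N to about 10 N, which showed that the pawl holds it.
- **Last checks:** With the arm clear, the camera fit gave the rest at about 0.00 rad and the pawl at about 0.04 rad, with the wrist force about 1 N, its usual noise. The jar, mug and tin appeared within about 5 pixels of where they started, which is the networks' own scatter, and I never contacted them.
- **Disagreements:** The networks gave some stray points, such as the pawl bar in one top view, and I treated them as outliers. With the arm in view, the scene camera alone read the rest about 0.03 rad too high. Just after the flip-in, the pawl read 0.07 to 0.12 rad, close to the limit. That is why I pressed the rest down to seat it.

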